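# Close a split bearing housing and hold it shut

## Task

Pick up the blue bearing cap and set it on the lower half of the split housing that is bolted to the bench, yellow mark over yellow mark, so that both dowels enter their holes. A sprung shoe holds the cap a little open: push the cap down, without slamming it, until the two halves meet all round, and finish while still holding it pressed shut with the gripper so that a fitter can run in the bolts. Leave the grease tin, wrench, spare ring and carton where they are.

Things in the scene. Friction and masses are not known exactly. Their poses are not given: they have to be found in the camera images.
- cap: Loose blue cap, 0.6 kg, on the bench. Origin: centre of the flat underside (split face); x along the shaft, y long axis towards the yellow mark and big hole, z up. 60 mm (x) by 164 mm (y). Flanges 12 mm thick, 36 to 82 mm from the middle, one dowel hole each (small dark discs: mere bolt spots). Arch between, ceiling 38 mm up; flat crown 46 mm up, 64 mm wide in y, with the lifting web on it.
- cap_web (a point): Centre of the cap's lifting web, 61 mm above the underside. The web is an upright block 16 mm thick (cap y, pinch it across this), 44 mm long (cap x) and 30 mm tall, from 46 to 76 mm above the underside; fingertips may rest on the crown on either side of it.
- hole_big (a point): Centre of the cap's big dowel hole (17 mm across, through the 12 mm flange) at the underside, 60 mm from the cap's middle along its +y, at the end with the yellow mark.
- hole_small (a point): Centre of the cap's small dowel hole (11 mm across) at the underside, 60 mm from the middle along the cap's -y.
- base: Fixed blue lower half. Foot 70 mm (x) by 200 mm (y); origin: centre of the foot, on the bench; x along the shaft, y long axis towards the yellow mark and big dowel, z up. Flat split face 60 mm above the origin. In it a steel bearing, 60 mm across, 46 mm long, axis at that height, on a 30 mm shaft reaching 65 mm either way in x.
- base_seat (a point): Middle of the lower half's split face, 60 mm above the bench, axes as base. The cap's origin comes here, with equal axes, when shut.
- dowel_big (a point): Foot of the big upright dowel on the split face, 60 mm along base +y (yellow mark). 14 mm across, 22 mm tall, the top 6 mm tapering to 8 mm.
- dowel_small (a point): Foot of the small upright dowel on the split face, 60 mm along base -y. 8 mm across, 22 mm tall, the top 6 mm tapering to 2 mm.
- shoe (a joint): Travel (m) of the brass spring shoe, a 30 mm square block on top of the bearing. 0 = fully up, top 43 mm above the split face; grows as pushed down. The cap's ceiling lands on it, so the cap rests about 5 mm open; shut, it reads about 0.005. It pushes up with about 8 N at 0 and 14 N at 0.005, so beyond the cap's weight a push of 7 to 10 N shuts it.
- grease_tin: Bystander: red grease tin, 72 mm across, 75 mm tall, standing; origin under its centre.
- wrench: Bystander: steel wrench 200 mm long lying flat; origin at its underside.
- spare_ring: Bystander: steel bearing ring, 72 mm outside, 44 mm inside, 22 mm tall, lying flat; origin under its centre.
- carton: Bystander: cardboard carton 60 x 80 x 50 mm; origin under its centre.
Things that resemble listed ones, but are neither listed nor needed, are in the scene too. What is shaped like the cap but purple or red is not meant.

How it is judged:
By the outcome, as a careful person would: the job done as asked, in the order asked, and still so for the second after the job is handed in, while the arm keeps its last pose, push and grip.
It also fails if it takes over 45 s, if anything falls off the work surface, if the arm or the gripper's body presses on something with over 40 N, if the wrist force passes 120 N, or if a joint passes its speed limit or range.

## Robot

A 6-joint arm with a two-finger parallel gripper is mounted at the origin on the work surface. World frame = base frame: x ahead of the robot, y to its left, z up, the work surface at z = 0. Lengths are in mm, angles in rad, forces in N, time in s.
With the tool pointing down it reaches from about 275 to 825 mm from the base axis. Payload 5.2 kg.
Tool frame: the origin (TCP) lies on the centre line of the jaws, within the pads' length; the fingertips stand 14 mm ahead of it and the grasp point (between the pads) lies 5 mm behind it; x points along the fingers, y is the direction in which the jaws open and shut, and the axes are right-handed (so a half turn about x gives the same grasp; the last joint's range is limited). The gripper opens to 93 mm and grips with 3 to 60 N. Pads are 15 mm wide; open, the fingers measure 128 mm over their backs; the gripper's body (75 mm by 188 mm) begins 65 mm behind the grasp point.
Start: joints at [-0.203, 0.259, 1.535, -0, 1.348, -0.203], TCP at [550.005, 0.023, 232.653] pointing down, gripper open.
Joint ranges: [-3.14, 3.14], [-0.91, 2.08], [0.19, 2.58], [-1.22, 4.36], [0.22, 2.71], [-3.12, 3.12]. Speed limits (rad/s): [2.57, 2.57, 3.14, 3.14, 3.14, 3.14].

## Interface

Orientations are given as a unit quaternion [w, x, y, z].
In Python, from bench import telemetry, viewer, robot gives the robot as it stands.
- The arm moves only by the shell command python3 -m handwheel 'ROWS' [OPENING] [FORCE]. ROWS is JSON, one flat list of numbers, 4 for each row, row after row: the shift along the tool's x, y, z in mm, then the turn about the tool's x in degrees. A call has 1 to 20 rows; each row shifts and turns the commanded pose from where the row before left it, along the tool's axes as they then stand; what a row does not reach is not made up. A row lasts 1/12 s, in which the tool goes at most 41.7 mm and 7.16 degrees, less where a joint would pass 70% of its speed; a pose out of reach is approached as far as the arm can. A call with a gripper value outside its range is refused whole. OPENING is the finger opening in mm, from 0 to 93, set as the call begins (- or left out, the last holds). The fingers move at their own pace and stop on an object; FORCE is the grip in N (left out, the last holds). Time passes only in rows, so rows that do not move let the fingers close. It gives the time, the measured TCP pose, the force and the opening at its end, in the units of the state.
- telemetry.observe(): the state, without advancing time (a new reading comes with each control period).
- viewer.grab_frame(name): name is "scene" or "side" or "wrist"; returns (picture, depth): 480x640x3 uint8, red, green, blue; 480x640 float32, mm along the optical axis (not along the pixel's ray), 0 where there is no reading.
- viewer.get_calibration(name): a dict with "vfov" (degrees; the focal length in pixels is half the picture's height over the tangent of half this angle, whatever the lens; pixels are square), "cx", "cy" (the principal point, pixels), "eye" and "attitude" of the camera in the world; the wrist camera has in their place "mount" (4x4, takes a point from camera to tool coordinates, whose origin is the TCP and whose axes are the tool frame's). Camera axes: x right, y up, looking along -z (the intrinsics and any distortion apply to the point x, -y, -z); pixel columns grow to the right and rows downward; lengths in mm; the calibration is good to about 2 mm. A picture is of the moment at which its call begins: read the wrist's pose just before it. get_calibration takes no time and is no camera call.
- robot.sign_off(): hands the job in, once; it reports no verdict.
The state is a dict: "time_s": time; "joints": joint angles; "qvel": joint speeds; "tau": joint torques, N m; "position": TCP position; "orientation": TCP orientation; "force": force on the tool from outside, world axes, zero at the start; "moment": the same for the moment, N m; "width": finger opening in mm.
Only numpy, scipy, OpenCV 4.12 (cv2) and the standard library are available. Lean on these libraries where they do the work, as an engineer would, in place of code of your own. Each camera call takes 0.05 s, during which the arm holds its last target. There are 200 camera calls.

## Working session

There is one attempt and no reset: what is moved stays moved. The work goes in short steps, Python scripts to look and compute and a shell command to move; the robot and the scene stay as the last step left them, time stands still between calls to the robot, and variables do not carry over. Pictures are saved under pics/ and viewed, about 8 in all and at most 12, crops included, and the job is handed in when it is done.

```bash
ls; mkdir -p pics; python3 - <<'E'
from bench import telemetry, viewer, robot
import cv2
print(telemetry.observe())
for n in ("scene","side","wrist"):
    c=viewer.get_calibration(n); print(n,c)
for n in ("scene","side","wrist"):
    p,d=viewer.grab_frame(n); cv2.imwrite(f"pics/{n}0.png",p[:,:,::-1]); import numpy as np; np.save(f"pics/{n}0.npy",d)
E
```

```text
pics
{'time_s': 0.0, 'joints': array([-2.02798655e-01,  2.59323406e-01,  1.53605039e+00, -2.27949956e-05,
        1.34798544e+00, -2.02792475e-01]), 'qvel': array([-1.65255326e-03,  9.54112327e-04,  5.51318194e-04,  3.60884788e-04,
        2.51797793e-04,  7.47649887e-05]), 'tau': array([ 2.41929010e-04, -4.37298238e+01, -2.84004611e+01,  7.19661056e-02,
        4.11791797e-02, -1.14769305e-04]), 'position': array([5.49494889e+02, 1.20071709e-01, 2.31841342e+02]), 'orientation': array([ 0.4994823 ,  0.49964988,  0.50051675, -0.50035029]), 'force': array([-0.05397324, -0.92148098, -0.23750609]), 'moment': array([-0.01215569, -0.00432083,  0.0334437 ]), 'width': 92.97526731731541}
scene {'vfov': 49.134507868067345, 'cx': 318.76782867906815, 'cy': 236.82623565304667, 'eye': array([1227.58667606,  748.34315584,  954.27335133]), 'attitude': array([0.30041064, 0.14949098, 0.40530899, 0.85037081])}
side {'vfov': 53.60905192248422, 'cx': 319.0776302598453, 'cy': 235.3843385456899, 'eye': array([  36.37002244, -829.92835768,  663.02457102]), 'attitude': array([ 0.83680474,  0.45939125, -0.13842545, -0.26373453])}
wrist {'vfov': 65.33428110664832, 'cx': 318.79818398891615, 'cy': 240.9969969620792, 'mount': array([[-1.75196471e-04,  2.91037969e-01, -9.56711487e-01,
        -1.52854881e+02],
       [ 9.99999666e-01,  8.14901556e-04,  6.47748899e-05,
         8.28483526e-01],
       [ 7.98477632e-04, -9.56711156e-01, -2.91038015e-01,
        -8.03868049e+01],
       [ 0.00000000e+00,  0.00000000e+00,  0.00000000e+00,
         1.00000000e+00]])}
```

View pics/scene0.png

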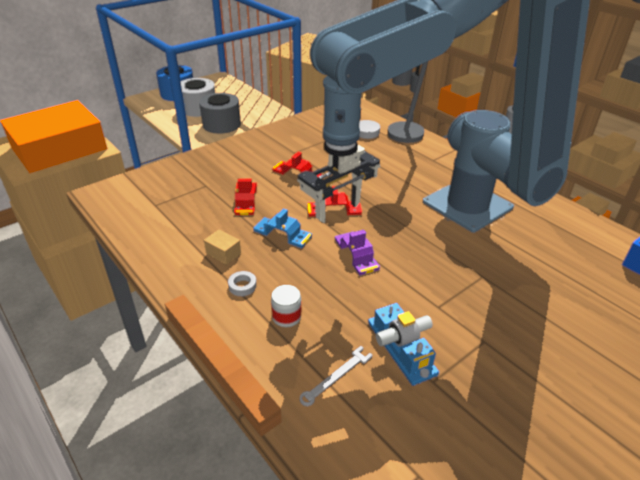

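View pics/side0.png

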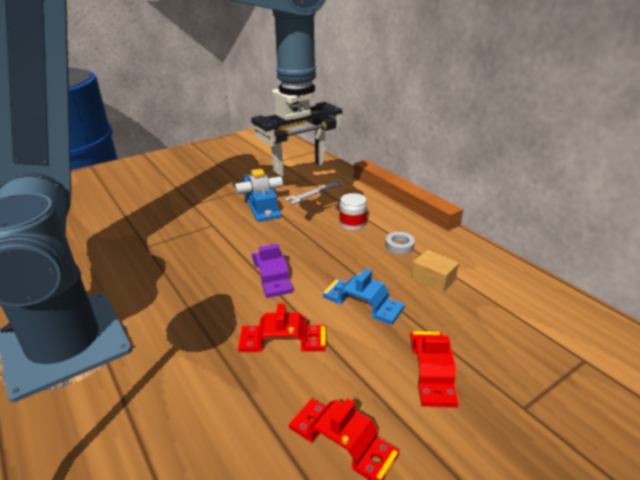

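Scene view: the blue cap is at (283,228), with its yellow mark at (305,240). The base is at (405,340), with its yellow mark at (425,362). Things that could be taken for the cap are the purple one at (360,250), the reds at (245,196), (292,163) and (335,205), and the blue base itself. I choose the loose blue cap at scene (283,228), which is side (365,293).

```bash
cat > h.py <<'E'
import numpy as np, cv2
from scipy.spatial.transform import Rotation as R
from bench import telemetry, viewer, robot
def rot(q): return R.from_quat([q[1],q[2],q[3],q[0]]).as_matrix()
def pose(name, st=None):
    c=viewer.get_calibration(name)
    if name=="wrist":
        T=np.eye(4);T[:3,:3]=rot(st["orientation"]);T[:3,3]=st["position"];T=T@c["mount"]
        A,e=T[:3,:3],T[:3,3]
    else: A,e=rot(c["attitude"]),np.array(c["eye"])
    return c,A,e,240/np.tan(np.radians(c["vfov"]/2))
def cloud(d,P):
    c,A,e,f=P; v,u=np.mgrid[:480,:640]
    X=np.stack([(u-c["cx"])/f*d,-(v-c["cy"])/f*d,-d],-1)
    return X@A.T+e
def ray(u,v,z,P):
    c,A,e,f=P; r=A@np.array([(u-c["cx"])/f,-(v-c["cy"])/f,-1.]); return e+r*(z-e[2])/r[2]
def project(p,P):
    c,A,e,f=P; q=A.T@(np.asarray(p,float)-e); return c["cx"]-f*q[0]/q[2], c["cy"]+f*q[1]/q[2]
def mask(p,col):
    h=cv2.cvtColor(p,cv2.COLOR_RGB2HSV); lo,hi={"blue":((98,120,50),(116,255,255)),"yellow":((22,150,120),(32,255,255))}[col]
    return cv2.inRange(h,lo,hi)>0
def comps(m,amin=15):
    n,l,s,c=cv2.connectedComponentsWithStats(m.astype(np.uint8)); return [(l==i,s[i,4],c[i].round(1)) for i in range(1,n) if s[i,4]>=amin]
E
python3 - <<'E'
from h import *
for n in("scene","side"):
    p=cv2.imread(f"pics/{n}0.png")[:,:,::-1].copy();d=np.load(f"pics/{n}0.npy");P=pose(n);X=cloud(d,P)
    print(n,"valid",(d>0).mean())
    for col in("blue","yellow"):
        for m,a,c in comps(mask(p,col)):
            Q=X[m&(d>0)]
            if len(Q)<5 or not(200<np.median(Q[:,0])<900): continue
            print(col,a,c,np.median(Q,0).round(),"z%",np.percentile(Q[:,2],[5,50,95]).round(),"x",np.percentile(Q[:,0],[2,98]).round(),"y",np.percentile(Q[:,1],[2,98]).round())
# close crop
p=cv2.imread("pics/scene0.png");a=cv2.resize(p[190:265,235:335],(400,300));b=cv2.resize(p[290:390,350:483],(400,300))
q=cv2.imread("pics/side0.png");c=cv2.resize(q[255:330,315:415],(400,300));e=cv2.resize(q[155:230,220:320],(400,300))
cv2.imwrite("pics/crop1.png",np.vstack([np.hstack([a,b]),np.hstack([c,e])]))
E
```

```text
scene valid 0.995849609375
blue 5217 [190.1  58.2] [  302. -1288.   155.] z% [-311.  155.  266.] x [-205.  417.] y [-1849. -1125.]
blue 764 [282.5 227.1] [ 549. -231.   34.] z% [ 6. 34. 74.] x [504. 595.] y [-314. -169.]
blue 394 [383.  318.5] [589. 206.  58.] z% [12. 58. 62.] x [540. 599.] y [173. 230.]
blue 1018 [411.5 360.3] [614. 328.  29.] z% [ 9. 29. 62.] x [571. 633.] y [261. 368.]
yellow 20 [308.8 207.5] [ 413. -281.   12.] z% [10. 12. 16.] x [400. 424.] y [-303. -268.]
yellow 25 [305.8 239.5] [ 514. -168.   11.] z% [ 1. 11. 17.] x [500. 532.] y [-176. -159.]
yellow 32 [369.  269.2] [461.  36.  12.] z% [ 1. 12. 15.] x [441. 479.] y [28. 40.]
yellow 129 [406.7 317.6] [578. 270. 103.] z% [100. 103. 106.] x [523. 594.] y [237. 284.]
yellow 52 [423.5 362.7] [598. 348.  41.] z% [32. 41. 51.] x [589. 609.] y [345. 351.]
side valid 0.9959928385416666
blue 2504 [ 85.4 128. ] [ 339. 1505.  -98.] z% [-239.  -98.   99.] x [138. 460.] y [ 174. 1647.]
blue 23 [245.5 178.6] [570. 329.  57.] z% [50. 57. 59.] x [562. 578.] y [315. 351.]
blue 726 [263.1 204.1] [553. 192.  31.] z% [ 6. 31. 58.] x [527. 588.] y [167. 301.]
blue 1706 [367.7 295.8] [ 542. -263.   33.] z% [ 5. 33. 73.] x [495. 590.] y [-323. -180.]
yellow 31 [257.5 171.9] [578. 265. 100.] z% [ 99. 100. 102.] x [564. 588.] y [252. 275.]
yellow 34 [330.5 285.5] [ 517. -166.   10.] z% [-3. 10. 12.] x [494. 540.] y [-180. -149.]
yellow 51 [323.  335.3] [ 413. -285.   11.] z% [ 8. 11. 13.] x [401. 427.] y [-303. -266.]
yellow 53 [424.8 332.4] [ 579. -391.   11.] z% [-1. 11. 12.] x [560. 597.] y [-405. -373.]
yellow 108 [386.7 464.3] [ 340. -552.   11.] z% [ 9. 11. 12.] x [318. 361.] y [-560. -544.]
```

View pics/crop1.png

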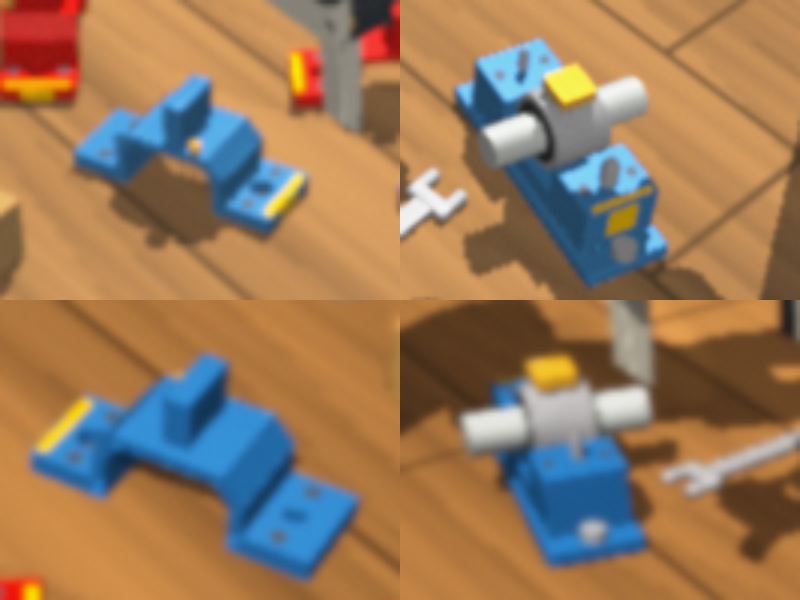

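The crops confirm it. Top and bottom left show the loose blue cap with its yellow strip at one end, the big hole beside that strip, and the web. On the right is the bolted base with its dowels and shoe. Next I move above the cap and look with the wrist camera.

```bash
python3 -m handwheel '[0,0,30,0, 0,0,30,0, 0,0,30,0, 0,0,30,0, 0,0,30,0, 0,0,30,0, 0,0,30,0, 0,0,30,0, 0,0,0,6.5, 0,0,0,6.5, 0,0,0,6.5, 0,0,0,6.5, 0,0,0,6.5, 0,0,0,6.5, 0,0,0,6.5, 0,0,0,6.5, 0,0,0,6.5, 0,0,0,6.5]' 
python3 -m handwheel '[0,0,0,0, 0,0,0,0]' 93
cat > look.py <<'E'
import sys
from h import *
st=telemetry.observe();p,d=viewer.grab_frame("wrist");k=sys.argv[1]
cv2.imwrite(f"pics/{k}.png",p[:,:,::-1]);np.save(f"pics/{k}.npy",d)
import pickle;pickle.dump(st,open(f"pics/{k}.pkl","wb"))
P=pose("wrist",st);X=cloud(d,P)
print("tcp",st["position"].round(1),"tool axes\n",rot(st["orientation"]).round(4),st["joints"].round(2),st["force"].round(1),st["time_s"])
for col in("blue","yellow"):
    for m,a,c in comps(mask(p,col),40):
        Q=X[m&(d>0)]
        print(col,a,c,np.median(Q,0).round(1),"z%",np.percentile(Q[:,2],[5,50,95]).round())
E
python3 look.py w1
```

```text
time_s: 1.65
position: [549.8, -239.8, 232.2]
orientation: [-0.151, -0.691, -0.151, 0.691]
force: [0.4, -0.2, 0.1]
width: 92.8
time_s: 1.82
position: [549.9, -239.9, 232.3]
orientation: [-0.154, -0.69, -0.154, 0.69]
force: [0.3, -0.6, -0.6]
width: 93.0
tcp [ 549.9 -239.9  232.3] tool axes
 [[-5.000e-04  4.257e-01 -9.049e-01]
 [ 4.000e-04 -9.049e-01 -4.257e-01]
 [-1.000e+00 -6.000e-04  3.000e-04]] [-0.6   0.35  1.41  0.    1.38  0.53] [ 0.3 -0.6 -0.6] 1.8167
blue 7345 [326.9 221.7] [ 548.8 -251.5   44.5] z% [12. 45. 77.]
yellow 101 [ 26.2 183.2] [453.   34.1  13. ] z% [12. 13. 14.]
yellow 176 [242.8 214.9] [ 513.5 -172.4   13.2] z% [12. 13. 14.]
yellow 139 [461.9 248.3] [ 577.9 -392.8   13.2] z% [12. 13. 14.]
yellow 149 [302.  334.6] [ 414.  -283.6   13.1] z% [12. 13. 14.]
```

View pics/w1.png

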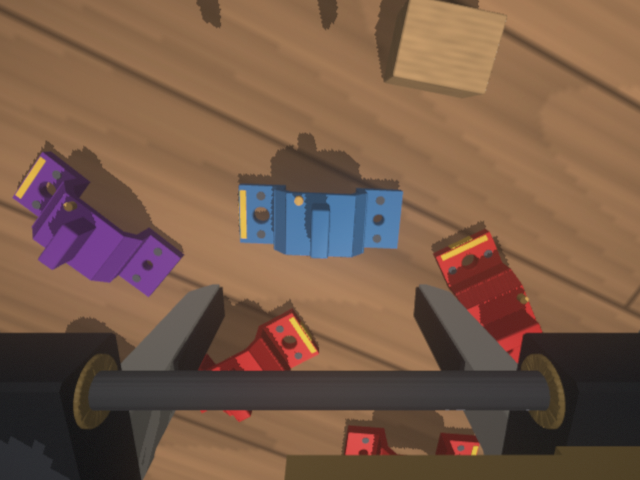

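The wrist view shows the blue cap at (320,217), with its yellow strip at (243,215), holes at (261,215) and (378,219), and the web at (320,230). The cap's y runs to image left, the pad axis lies along it, and no neighbour blocks the fingers. Next I work out the exact pose.

```bash
cat > cap.py <<'E'
import sys,pickle
from h import *
k=sys.argv[1]; st=pickle.load(open(f"pics/{k}.pkl","rb"));p=cv2.imread(f"pics/{k}.png")[:,:,::-1].copy();d=np.load(f"pics/{k}.npy")
P=pose("wrist",st);X=cloud(d,P);m=np.zeros(d.shape,bool);m[165:265,225:415]=1
col=mask(p,"blue")|mask(p,"yellow")
f=col&m&(X[...,2]>8)&(X[...,2]<17)
(c,s,a)=cv2.minAreaRect(X[f][:,:2].astype(np.float32));print("flange rect",np.round(c,1),np.round(s,1),a,"z",np.median(X[f][:,2]))
w=col&m&(X[...,2]>70);print("web top",cv2.minAreaRect(X[w][:,:2].astype(np.float32)),np.median(X[w][:,2]))
cr=col&m&(X[...,2]>42)&(X[...,2]<50);print("crown",cv2.minAreaRect(X[cr][:,:2].astype(np.float32)))
# holes: dark blobs enclosed by blue; ray to flange top z=12
n=~col; H=[]
for q,ar,c in comps(n&m,30):
    if ar<600: z=ray(*c,12,P); H.append(z); print("hole",ar,c,z.round(1))
y=X[mask(p,"yellow")&f].mean(0);print("yellow",y.round(1))
if len(H)==2:
    H.sort(key=lambda h:np.linalg.norm(h-y)); v=H[0]-H[1]; print("dist",np.linalg.norm(v),"mid",(H[0]+H[1])/2,"y ang",np.degrees(np.arctan2(v[1],v[0])))
print("tool y ang",np.degrees(np.arctan2(*rot(st["orientation"])[1::-1,1])))
E
python3 cap.py w1
```

```text
flange rect [ 545.4 -244.3] [ 59.4 161.7] 23.018396377563477 z 12.677286079800865
web top ((576.0167236328125, -230.6259307861328), (107.9193115234375, 15.818203926086426), 23.07992935180664) 76.58462610308254
crown ((545.483642578125, -243.4384307861328), (58.779144287109375, 72.18394470214844), 23.186264038085938)
hole 82 [260.3 195.5] [ 539.8 -180.8   12. ]
hole 79 [379.9 200.2] [ 586.6 -291.9   12. ]
hole 103 [378. 219.] [ 568.5 -299.2   12. ]
hole 80 [260.6 233.9] [ 502.8 -196.5   12. ]
hole 80 [376.5 238.4] [ 549.5 -307.5   12. ]
yellow [ 513.9 -172.4   13.2]
tool y ang -64.80683006174807
```

```bash
python3 -m handwheel '[0,0,0,2.1, 0,2,5.7,0, 30,0,0,0, 30,0,0,0, 30,0,0,0, 30,0,0,0, 20,0,0,0, 15,0,0,0, 8,0,0,0, 6,0,0,0, 0,0,0,0, 0,0,0,0]' 93
python3 -m handwheel '[0,0,0,0, 0,0,0,0, 0,0,0,0]' 60; python3 look.py w2
```

```text
time_s: 2.87
position: [545.9, -244.4, 64.3]
orientation: [0.141, 0.693, 0.14, -0.693]
force: [-0.3, 0.2, 0.5]
width: 92.8
time_s: 3.12
position: [546.1, -244.4, 64.7]
orientation: [0.141, 0.693, 0.14, -0.693]
force: [-1.3, -0.0, -0.1]
width: 77.6
tcp [ 546.1 -244.4   64.7] tool axes
 [[ 0.0015  0.3894 -0.9211]
 [-0.0011 -0.9211 -0.3894]
 [-1.      0.0016 -0.001 ]] [-0.61  0.5   1.62 -0.    1.02  0.56] [-1.3 -0.  -0.1] 3.1167
blue 22305 [324.4 286.3] [ 552.8 -243.7   46.3] z% [12. 46. 77.]
yellow 667 [182.3 272.4] [ 516.3 -171.6   13.2] z% [12. 13. 14.]
yellow 568 [567.5 313.6] [ 580.7 -394.8   13.3] z% [12. 13. 14.]
yellow 182 [284.7 444.2] [ 422.3 -271.8   13.3] z% [12. 13. 14.]
```

View pics/w2.png

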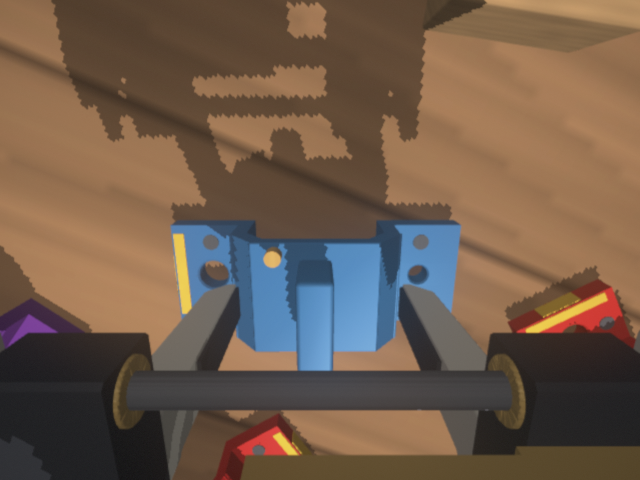

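Web (315,310) sits between the fingers (238 and 402), and both holes are clear of them. I close on it.

```bash
python3 -m handwheel '[2,0,0,0, 0,0,0,0, 0,0,0,0, 0,0,0,0, 0,0,0,0, 0,0,0,0, 0,0,0,0, 0,0,0,0, 0,0,0,0, 0,0,0,0, 0,0,0,0, 0,0,0,0, 0,0,0,0, 0,0,0,0]' 8 45; python3 -m handwheel '[0,0,0,0, 0,0,0,0]'
```

```text
time_s: 4.33
position: [545.3, -243.5, 61.6]
orientation: [-0.14, -0.693, -0.141, 0.693]
force: [-1.7, 3.9, 2.5]
width: 15.3
time_s: 4.5
position: [545.3, -243.5, 61.6]
orientation: [-0.14, -0.693, -0.141, 0.693]
force: [-2.5, 4.5, 3.0]
width: 15.7
```

```bash
python3 -m handwheel '[-4,0,0,0, -8,0,0,0, -16,0,0,0, -25,0,0,0, -25,0,0,0, -25,0,0,0, -17,0,0,0, -10,0,0,0, 0,0,0,4, 0,0,0,6.2, 0,0,0,6.2, 0,0,0,6.2, 0,0,0,6.2, 0,0,0,5, 0,0,0,3.2]'
python3 -m handwheel '[0,-10,4.5,0, 0,-20,9,0, 0,-31.5,14,0, 0,-31.5,14,0, 0,-31.5,14,0, 0,-31.5,14,0, 0,-31.5,14,0, 0,-31.5,14,0, 0,-31.5,14,0, 0,-31.5,14,0, 0,-31.5,14,0, 0,-31.5,14,0, 0,-31.5,14,0, 0,-31.5,14,0, 0,-31.5,14,0, 0,-20,9,0, 0,-11,5,0, 0,0,0,0, 0,0,0,0]'
python3 look.py w3
```

```text
time_s: 5.75
position: [545.0, -244.2, 190.7]
orientation: [0.089, -0.701, 0.088, 0.702]
force: [-0.2, 0.5, -6.9]
width: 15.9
time_s: 7.33
position: [456.3, 263.4, 191.3]
orientation: [0.085, -0.702, 0.086, 0.702]
force: [0.3, -0.5, -6.7]
width: 15.8
tcp [456.3 263.4 191.3] tool axes
 [[-6.000e-04 -2.410e-01 -9.705e-01]
 [-1.000e-03 -9.705e-01  2.410e-01]
 [-1.000e+00  1.200e-03  3.000e-04]] [ 0.31  0.25  1.65 -0.    1.24  2.13] [ 0.3 -0.5 -6.7] 7.3333
blue 53 [160.8  26.8] [624.5 330.5  60.5] z% [59. 61. 62.]
blue 90 [189.9  29.9] [617.7 312.1  60.8] z% [59. 61. 62.]
blue 6851 [355.   77.8] [561.7 209.5  60.4] z% [14. 60. 62.]
blue 1267 [188.8  77.1] [587.3 320.9  60.7] z% [60. 61. 62.]
blue 4160 [231.4 286.5] [468.2 309.4 161.3] z% [141. 161. 177.]
blue 7192 [406.7 278.5] [450.9 214.8 143.4] z% [142. 143. 177.]
blue 3144 [318.5 327.1] [459.9 262.1 206.3] z% [205. 206. 207.]
yellow 318 [576.7 155. ] [459.6  32.1  13.3] z% [12. 13. 14.]
yellow 697 [183.9 273.6] [476.6 338.  142.7] z% [142. 143. 144.]
```

View pics/w3.png

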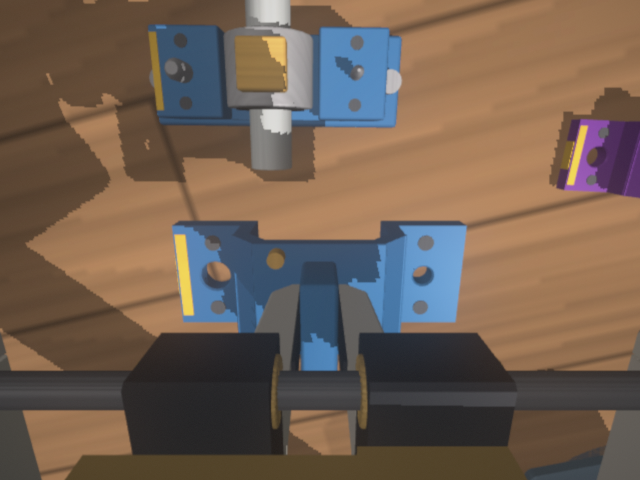

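Wrist view: the base is at the top, its yellow end at (157,70), big dowel tip at (172,66), small dowel tip at (358,71), shoe at (262,62). The held cap is level and well gripped, its yellow end also on the left, with holes at (217,275) and (422,275). Next I measure both in this one picture.

```bash
cat > fit.py <<'E'
import sys,pickle
from h import *
k=sys.argv[1]; st=pickle.load(open(f"pics/{k}.pkl","rb"));p=cv2.imread(f"pics/{k}.png")[:,:,::-1].copy();d=np.load(f"pics/{k}.npy")
P=pose("wrist",st);X=cloud(d,P);Rt=rot(st["orientation"]);t=st["position"]
T=(X-t)@Rt  # tool coords
col=mask(p,"blue")|mask(p,"yellow"); v,u=np.mgrid[:480,:640]
def rect(m,n):
    q=T[m]; c,s,a=cv2.minAreaRect(q[:,1:].astype(np.float32)); a=a if s[0]>s[1] else a-90
    a=(a+90)%180-90; print(n,"tool yz",np.round(c,1),"size",np.round(s,1),"axis ang",round(a,2),"tool x",np.median(q[:,0]).round(1),"n",m.sum())
    return np.array(c),a
zb=float(sys.argv[2]) if len(sys.argv)>2 else 60.5
face=col&(abs(X[...,2]-zb)<3)&(v<200); rect(face,"base face")
fl=col&(abs(T[...,0]-48)<5)&(v>200); rect(fl,"cap flange")
for n,c in(("web",T[...,0]<-8),):
    m=c&col&(v>250)&(abs(T[...,1])<14); rect(m,n)
dw=(X[...,2]>72)&(X[...,2]<90)&(v<200)&((u<215)|(u>330)); 
for q,ar,c in comps(dw,4):
    tip=q&(X[...,2]>79); print("dowel",ar,c,"median xyz",np.median(X[q],0).round(1),"tool",np.median(T[tip if tip.sum() else q],0).round(1),"zmax",X[q][:,2].max().round(1))
sh=(X[...,2]>98)&(X[...,2]<108)&(v<200); rect(sh,"shoe")
H=[]
for q,ar,c in comps(~col&(v>230)&(v<310)&(u>190)&(u<450),100):
    if ar<900 : z=np.array([*c]); 
    else: continue
    zz=ray(*c,t[2]-48.5,P); print("hole",ar,c,((zz-t)@Rt).round(1))
E
python3 fit.py w3
```

```text
base face tool yz [ -31.8 -118.2] size [159.8  58.8] axis ang 0.77 tool x 130.5 n 7108
cap flange tool yz [ 0.4 -0.3] size [ 59.6 162.8] axis ang -0.07 tool x 48.9 n 6599
web tool yz [  0.8 -32. ] size [ 15.8 100.4] axis ang -89.48 tool x -15.0 n 3172
dowel 429 [175.2  68.5] median xyz [593.5 323.9  80.3] tool [ 109.1  -92.8 -119.1] zmax 84.9
dowel 134 [357.1  70.9] median xyz [563.8 210.2  79. ] tool [ 110.7   25.8 -117.6] zmax 84.4
shoe tool yz [ -33.9 -118.6] size [30.3 30.2] axis ang 0.21 tool x 87.6 n 2846
hole 246 [425.6 242.7] [ 48.6  60.7 -20. ]
hole 263 [421.8 274.1] [48.6 60.1 -1. ]
hole 140 [420.2 305.1] [48.6 60.7 18.7]
```

The dowels, shoe and face agree: the base centre is at about tool (y −33.8, z −118.5), turned 0.8°. I go lower and nearer but still offset, so cap and dowels are at similar depth, and measure again.

```bash
python3 -m handwheel '[0,-5,-6,0.8, 5,-10,-13,0, 10,-10,-13,0, 10,-6,-8,0, 6,-3,-4,0, 3,0,0,0, 0,0,0,0, 0,0,0,0]'
python3 look.py w4; python3 fit.py w4
```

```text
time_s: 8.05
position: [507.8, 284.3, 157.6]
orientation: [0.092, -0.701, 0.092, 0.701]
force: [0.7, -0.2, -6.0]
width: 15.7
tcp [507.8 284.3 157.6] tool axes
 [[-1.000e-03 -2.579e-01 -9.662e-01]
 [-4.000e-04 -9.662e-01  2.579e-01]
 [-1.000e+00  7.000e-04  9.000e-04]] [ 0.32  0.37  1.56 -0.    1.21  2.15] [ 0.7 -0.2 -6. ] 8.05
blue 1516 [226.5 122.5] [605.3 316.6  60.7] z% [60. 61. 62.]
blue 5684 [407.4 134.6] [568.7 208.2  60.7] z% [59. 61. 62.]
blue 16050 [334.5 288. ] [512.9 274.5 139.4] z% [108. 139. 173.]
yellow 287 [632.9 213.4] [456.1  33.2  13.3] z% [12. 13. 14.]
yellow 692 [183.9 273.5] [529.2 358.6 109. ] z% [108. 109. 110.]
base face tool yz [ -0.4 -74. ] size [ 58.3 160.2] axis ang -0.25 tool x 96.8 n 7057
cap flange tool yz [ 0.3 -0.3] size [162.4  60.2] axis ang 0.0 tool x 48.9 n 6343
web tool yz [  0.6 -32.2] size [ 15.9 100.1] axis ang -89.78 tool x -15.0 n 3289
dowel 1673 [347.2 139.4] median xyz [576.  247.8  82.3] tool [ 73.6  16.  -75.7] zmax 89.6
dowel 210 [209.6 142. ] median xyz [595.8 327.   81.9] tool [ 75.2 -63.6 -74. ] zmax 84.8
dowel 161 [412.3 141.2] median xyz [565.  210.7  78.7] tool [ 76.9  56.8 -74.4] zmax 84.0
shoe tool yz [ -2.4 -73.5] size [30. 30.] axis ang -0.01 tool x 53.8 n 3162
hole 240 [425.6 242.7] [ 48.5  60.7 -20. ]
hole 124 [447.9 266.9] [48.5 74.7 -5.5]
hole 264 [421.8 274.1] [48.5 60.1 -1. ]
hole 768 [284.3 297.9] [ 48.5 -19.8  13.9]
hole 140 [420.2 305.1] [48.6 60.7 18.7]
```

View pics/w4.png

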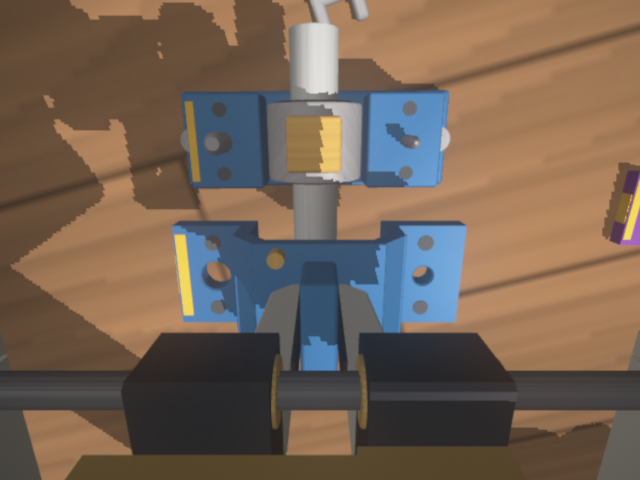

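Lined up by sight: dowel tips at (212,143) and (416,143), holes at (217,272) and (422,274). Remaining shift is about y −2.6, z −73.5. With the underside at about 96 mm I can slide straight in, since the shoe passes through the arch and the dowels stand at 82 mm. Then I check by ray before lowering.

```bash
python3 - <<'E'
from h import *; import pickle
st=pickle.load(open("pics/w4.pkl","rb"));P=pose("wrist",st);Rt=rot(st["orientation"]);t=st["position"]
for n,u,v,z in(("big tip",212,143,82),("small tip",416,143,82),("big hole",217,273,t[2]-48.7),("small hole",421.8,274.1,t[2]-48.7)): print(n,((ray(u,v,z,P)-t)@Rt).round(1))
E
python3 -m handwheel '[0,0,-6,0, 0,-0.6,-12,0, 0,-1,-18,0, 0,-1,-18,0, 0,0,-12,0, 0,0,-5,0, 0,0,-2.5,0, 0,0,0,0, 0,0,0,0]'
python3 look.py w5 | head -5; python3 - <<'E'
from h import *
for n,(x,y) in(("scene",(405,320)),("side",(262,180))):
    p,d=viewer.grab_frame(n); cv2.imwrite(f"pics/{n}5.png",p[:,:,::-1])
E
python3 - <<'E'
import cv2,numpy as np
w=cv2.imread("pics/w5.png")[200:350,150:490];w=cv2.resize(w,(680,300),interpolation=cv2.INTER_CUBIC)
a=cv2.resize(cv2.imread("pics/scene5.png")[265:390,335:477],(340,300),interpolation=cv2.INTER_CUBIC)
b=cv2.resize(cv2.imread("pics/side5.png")[140:225,215:311],(340,300),interpolation=cv2.INTER_CUBIC)
cv2.imwrite("pics/c5.png",np.vstack([w,np.hstack([a,b])]))
E
```

```text
big tip [ 75.5 -62.4 -73.4]
small tip [ 75.6  58.1 -73.3]
big hole [ 48.7 -58.2  -1.8]
small hole [48.7 60.1 -1. ]
time_s: 8.85
position: [579.2, 268.7, 157.4]
orientation: [0.092, -0.701, 0.092, 0.702]
force: [-0.2, -0.6, -6.2]
width: 15.7
tcp [579.2 268.7 157.4] tool axes
 [[-1.200e-03 -2.571e-01 -9.664e-01]
 [-0.000e+00 -9.664e-01  2.571e-01]
 [-1.000e+00  3.000e-04  1.200e-03]] [0.26 0.47 1.41 0.   1.26 2.09] [-0.2 -0.6 -6.2] 8.85
blue 329 [254.5 192.9] [623.5 309.3  14.5] z% [13. 15. 16.]
```

View pics/c5.png

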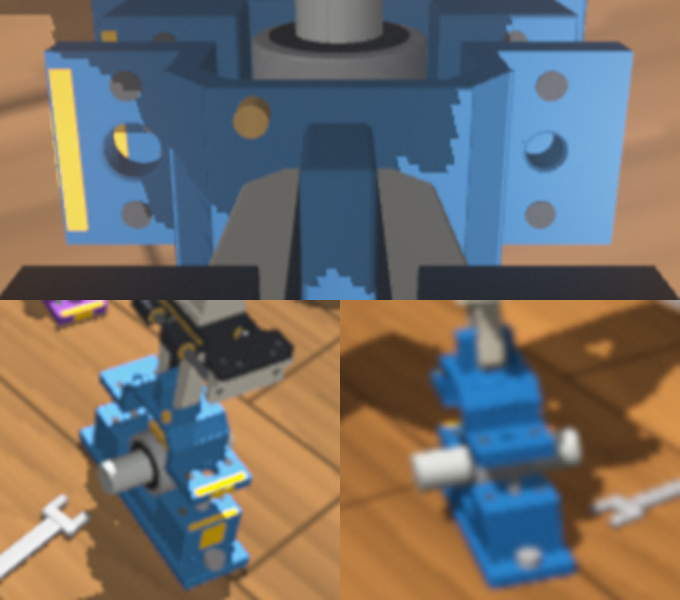

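Everything lies along the base. By rays I should be about 0.5 mm less in y. I correct that and lower gently over the dowel tips, watching force.

```bash
python3 -m handwheel '[2,0.5,0,0, 4,0,0,0, 4,0,0,0, 2,0,0,0, 1.5,0,0,0, 1.5,0,0,0, 1.5,0,0,0, 0,0,0,0]'; python3 -m handwheel '[1.5,0,0,0, 1.5,0,0,0, 0,0,0,0, 0,0,0,0]';python3 -m handwheel '[0,0,0,0]'
```

```text
time_s: 9.67
position: [579.6, 268.0, 140.8]
orientation: [0.092, -0.701, 0.092, 0.701]
force: [-0.7, 0.8, -7.1]
width: 15.8
time_s: 10.0
position: [579.7, 268.0, 138.1]
orientation: [0.092, -0.701, 0.092, 0.701]
force: [-0.2, -0.1, -5.9]
width: 15.8
time_s: 10.08
position: [579.8, 268.1, 138.2]
orientation: [-0.092, 0.701, -0.092, -0.701]
force: [0.1, -1.2, -7.0]
width: 16.0
```

No side force, and the tips are about 5 mm into the holes. Lowering to just above the shoe.

```bash
python3 -m handwheel '[1.5,0,0,0, 1.5,0,0,0, 1.5,0,0,0, 1.5,0,0,0, 0,0,0,0]'; python3 -m handwheel '[1.5,0,0,0, 1.5,0,0,0, 1.5,0,0,0, 0,0,0,0, 0,0,0,0]';python3 -m handwheel '[0,0,0,0]'
```

```text
time_s: 10.5
position: [579.5, 268.0, 131.6]
orientation: [0.092, -0.701, 0.092, 0.701]
force: [0.2, 0.4, -5.7]
width: 15.9
time_s: 10.92
position: [579.6, 268.1, 127.5]
orientation: [0.092, -0.701, 0.092, 0.701]
force: [-0.7, 0.2, -6.3]
width: 16.0
time_s: 11.0
position: [579.8, 268.1, 127.7]
orientation: [-0.092, 0.701, -0.092, -0.701]
force: [0.2, 0.4, -6.7]
width: 15.4
```

Now press in small steps (0.5 to 0.7 mm) and watch for the shoe's 8 to 14 N, then the sharp rise as the faces meet.

```bash
python3 -m handwheel '[0.7,0,0,0, 0.7,0,0,0, 0.7,0,0,0, 0,0,0,0]'; python3 -m handwheel '[0.7,0,0,0, 0.7,0,0,0, 0,0,0,0, 0,0,0,0]'; python3 -m handwheel '[0.7,0,0,0, 0.7,0,0,0, 0,0,0,0, 0,0,0,0]'
```

```text
time_s: 11.33
position: [579.9, 268.2, 126.6]
orientation: [-0.092, 0.701, -0.092, -0.701]
force: [-2.2, -1.5, 1.7]
width: 15.6
time_s: 11.67
position: [580.0, 268.2, 124.7]
orientation: [-0.092, 0.701, -0.092, -0.701]
force: [-2.3, -0.7, 3.8]
width: 15.9
time_s: 12.0
position: [580.0, 268.1, 123.1]
orientation: [-0.092, 0.701, -0.092, -0.701]
force: [-2.7, -0.3, 5.1]
width: 15.8
```

```bash
python3 -m handwheel '[0.7,0,0,0, 0.7,0,0,0, 0,0,0,0, 0,0,0,0]'; python3 -m handwheel '[0.5,0,0,0, 0,0,0,0, 0,0,0,0]'; python3 -m handwheel '[0.5,0,0,0, 0,0,0,0, 0,0,0,0]'
```

```text
time_s: 12.33
position: [580.0, 268.2, 122.0]
orientation: [-0.092, 0.701, -0.092, -0.701]
force: [-3.8, -2.3, 7.0]
width: 15.6
time_s: 12.58
position: [580.0, 268.1, 121.7]
orientation: [-0.092, 0.701, -0.092, -0.701]
force: [-4.0, -1.7, 7.5]
width: 15.7
time_s: 12.83
position: [580.0, 268.1, 121.6]
orientation: [-0.092, 0.702, -0.092, -0.701]
force: [-5.0, -2.4, 9.4]
width: 15.6
```

```bash
for i in 1; do python3 -m handwheel '[0.5,0,0,0, 0,0,0,0, 0,0,0,0]'; python3 -m handwheel '[0.5,0,0,0, 0,0,0,0, 0,0,0,0]';  python3 -m handwheel '[0.5,0,0,0, 0,0,0,0, 0,0,0,0]'; done
```

```text
time_s: 13.08
position: [580.0, 268.1, 121.6]
orientation: [-0.092, 0.702, -0.092, -0.701]
force: [-5.6, -1.3, 12.4]
width: 16.1
time_s: 13.33
position: [580.0, 268.1, 121.6]
orientation: [-0.092, 0.702, -0.091, -0.701]
force: [-6.8, -2.6, 15.7]
width: 15.7
time_s: 13.58
position: [580.0, 268.1, 121.6]
orientation: [-0.092, 0.702, -0.091, -0.7]
force: [-8.6, -3.5, 18.0]
width: 15.4
```

Motion has stopped at z 121.6 while force climbs, so the faces are meeting. I ease the side load (−8.6 N in x means going −x, which is tool +z) and check seam and tilt by picture.

```bash
python3 -m handwheel '[0,0,0.4,0, 0,0,0.3,0, 0,0,0,0, 0,0,0,0]'; python3 look.py w6 | head -4; python3 - <<'E'
from h import *; import pickle
st=pickle.load(open("pics/w6.pkl","rb"));p=cv2.imread("pics/w6.png")[:,:,::-1].copy();d=np.load("pics/w6.npy");P=pose("wrist",st);X=cloud(d,P);T=(X-st["position"])@rot(st["orientation"])
col=mask(p,"blue")|mask(p,"yellow")
for lo,hi in((-82,-40),(40,82)):
    m=col&(T[...,1]>lo)&(T[...,1]<hi)&(abs(T[...,2])<29)&(X[...,2]>64)&(X[...,2]<82); q=X[m]; w=T[m]
    if len(q)>50:
        A=np.c_[w[:,1:],np.ones(len(w))]; k=np.linalg.lstsq(A,q[:,2],rcond=None)[0]; print("flange y",lo,hi,"n",len(q),"z med",np.median(q[:,2]).round(2),"slope z per mm (y,z)",k[:2].round(4))
    b=col&(T[...,1]>lo-25)&(T[...,1]<hi+25)&(X[...,2]>56)&(X[...,2]<64); print(" face pts",b.sum(), np.median(X[b][:,2]) if b.any() else "")
out=[]
for n,(v0,v1,u0,u1) in(("scene",(280,390,345,470)),("side",(140,225,215,311))):
    a,_=viewer.grab_frame(n); a=a[v0:v1,u0:u1,::-1]; out.append(cv2.resize(a,(400,350),interpolation=cv2.INTER_CUBIC))
w=cv2.resize(p[200:340,150:490,::-1].copy(),(800,250),interpolation=cv2.INTER_CUBIC)
cv2.imwrite("pics/c6.png",np.vstack([w,np.hstack(out)]))
E
```

```text
time_s: 13.92
position: [580.0, 268.1, 121.6]
orientation: [-0.092, 0.702, -0.091, -0.7]
force: [-4.9, -3.5, 15.7]
width: 16.0
tcp [580.  268.1 121.6] tool axes
 [[ 3.100e-03 -2.571e-01 -9.664e-01]
 [ 2.000e-04 -9.664e-01  2.571e-01]
 [-1.000e+00 -1.000e-03 -3.000e-03]] [ 0.26  0.5   1.46 -0.    1.18  2.09] [-4.9 -3.5 15.7] 13.9167
flange y -82 -40 n 2701 z med 72.77 slope z per mm (y,z) [-0.0149  0.0003]
 face pts 20 60.354730092322924
flange y 40 82 n 3521 z med 72.7 slope z per mm (y,z) [-0.0021  0.0001]
 face pts 79 60.41603049120252
```

View pics/c6.png

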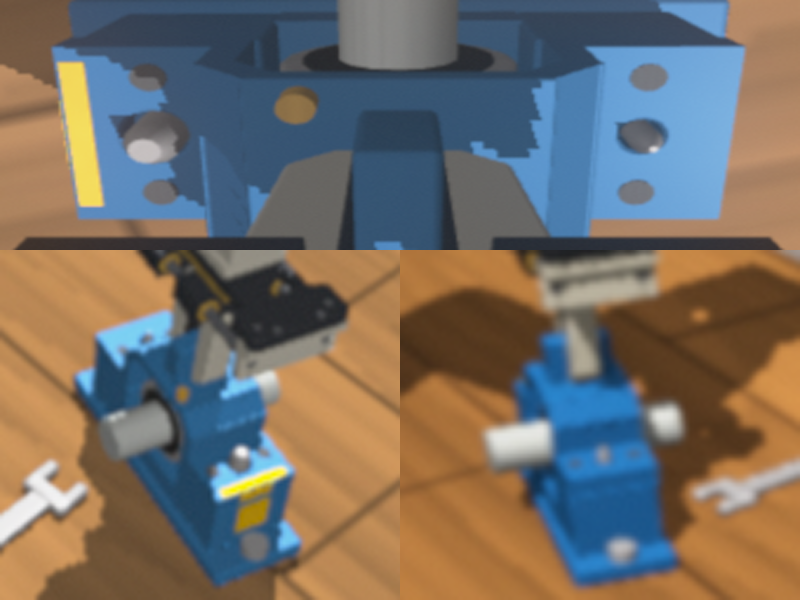

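Shut: both dowels stand up through their holes and the yellow marks line up. Both flange tops read 72.7 mm, the same +0.7 bias they read on the bench, and there's no visible seam. I add a touch of push, hold for a second, and check stability.

```bash
python3 -m handwheel '[0.4,0,0.3,0, 0,0,0,0, 0,0,0,0, 0,0,0,0]'; python3 -m handwheel '[0,0,0,0, 0,0,0,0, 0,0,0,0, 0,0,0,0, 0,0,0,0, 0,0,0,0, 0,0,0,0, 0,0,0,0, 0,0,0,0, 0,0,0,0, 0,0,0,0, 0,0,0,0]'
```

```text
time_s: 14.4
position: [580.0, 268.1, 121.6]
orientation: [-0.092, 0.702, -0.091, -0.7]
force: [-5.9, -3.5, 18.4]
width: 15.9
time_s: 15.4
position: [580.0, 268.1, 121.6]
orientation: [-0.092, 0.702, -0.091, -0.7]
force: [-6.1, -4.3, 18.1]
width: 16.1
```

Steady for a second, so I hand it in.

```bash
python3 -c "from bench import robot; print(robot.sign_off())"
```

```text
the job is handed in; nothing more can be done
None
```

The blue cap is on the lower half, yellow mark over yellow mark, with both dowels through their holes. The gripper is still holding it pressed shut. I handed the job in at about 15.4 s of the 45 s allowed.

- **Handling:** I pinched the cap by its web at 45 N and pressed it down in steps of 0.7 mm or less. The shoe's spring showed as it should, and the downward motion stopped at TCP z 121.6 mm while the force kept rising.
- **Closure:** both flange tops read 72.7 mm, matching the 12.7 mm they read on the bench plus the 60 mm split face. The pictures show no visible seam.
- **Hold:** the pose stayed put over the last second and the push was steady at about 18 N at the wrist. With the cap's weight, that is about 10 N more than the shoe needs.
- **Bystanders:** my moves kept clear of the tin, wrench, spare ring and carton, but I did not measure them again at the end.

**Checks that were not clean:**
- About 6 to 7 N of side force remained in the hold, probably the cap leaning on a dowel. I tried to ease it and only partly succeeded.
- The fitted slope of the flange at the big-hole end came out at about 0.015 mm per mm along y. I put that down to shadow and hole-edge pixels, because the other flange was flat and the two heights agreed.

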